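# Hang the long tongs in their place on the tool rail

## Task

Take the long serving tongs from the wooden caddy and hang them astride the steel rail in the space between the round stop flange and the short tongs that already hang there; then have the two pairs closed up, the long pair touching the flange and the short pair touching the long one. Make room and close up by sliding the short tongs along the rail, without lifting them off it, and leave the bottle, the cups and the other things in the caddy undisturbed.

Things in the scene. Friction and masses are not known exactly. Their poses are not given: they have to be found in the camera images.
- rail: fixed rail station: light wood base 100 x 250 x 12 mm, two steel posts at y = +-115 mm (16 mm thick, 161 mm high), and between them a level round steel bar 14 mm in diameter, its axis at height 150 mm. Origin at the centre of the base's underside; y along the bar, z up
- rail_mid (a point): middle of the bar, on its axis, 150 mm above the table
- flange: the stop: a round steel disc 50 mm in diameter and 12 mm thick (with an 18 mm long, 22 mm wide hub), fixed on the bar near one end, about 82 mm from the bar's middle, on either side. Origin at its centre, on the bar's axis; y along the bar
- clamp: small black clamp block, 24 x 12 (along the bar) x 34 mm, with a wire hook below it, fixed on the bar about 82 mm from its middle, at the other end from the flange. Origin on the bar's axis at its middle; y along the bar
- short_tongs: the short pair, 100 mm long, hanging astride the bar between flange and clamp (arms down either side). One rigid bent steel strip 32 mm wide, 3 mm thick: an inverted U, 40 mm apart inside, 46 outside at the top and for 40 mm below the arch, then splaying to about 60 at the tips. Origin midway between the tips; z up to the crown, x from arm to arm, y across the strip
- short_crown (a point): on the short pair hanging on the rail: the inside of the crown, which rests on the bar (3 mm below its outer top, 97 mm above the tips)
- long_tongs: the long pair, 130 mm long, standing arms down in one of the caddy's three cells, the upper 65 mm sticking out. One rigid bent steel strip 32 mm wide, 3 mm thick: an inverted U, 40 mm apart inside, 46 outside at the top and for 40 mm below the arch, then splaying to about 60 at the tips. Origin midway between the tips; z up to the crown, x from arm to arm, y across the strip
- long_crown (a point): on the long pair: the inside of the crown, which is to rest on the bar (3 mm below its outer top, 127 mm above the tips)
- caddy: fixed wooden caddy 88 x 140 mm, 70 mm high, open at the top, 5 mm walls and floor, with three cells side by side along its y, at y = -45, 0, +45 mm, each about 40 mm (y) x 78 mm (x). Origin under its centre
- spare_tongs: another short pair, 100 mm long, standing in another cell of the caddy, to be left there; same shape and axes as short_tongs
- stamp: wooden biscuit stamp, round, 34 mm across and 95 mm high, upright in the remaining cell, to be left there. Origin under its centre
- bottle: tall amber syrup bottle, 62 mm in diameter and 240 mm high, standing between rail and caddy. Origin under its centre
- cups: stack of white paper cups, 74 mm across and 98 mm high. Origin under its centre

How it is judged:
At the end, for the whole second after the job is handed in: Both pairs hang at rest astride the bar, crown on it, centred to 15 mm, plumb to 0.2 rad; long pair's middle within 28 mm of the flange's middle (22 when touching), short pair's middle within 38 mm of the long pair's (32 when touching), on the side away from the flange (z of long_crown in the frame of rail_mid between 0.002 and 0.013 m and x of long_crown in the frame of rail_mid between -0.015 and 0.015 m and angle between each of long_tongs, short_tongs's own z axis and vertical below 0.2 rad and linear speed of each of long_tongs, short_tongs below 0.03 m/s and z of short_crown in the frame of rail_mid between 0.002 and 0.013 m and x of short_crown in the frame of rail_mid between -0.015 and 0.015 m and horizontal distance between long_crown and flange below 0.028 m and horizontal distance between short_crown and long_crown below 0.038 m and horizontal distance between short_crown and flange above 0.046 m).
It fails at once if the short tongs are lifted off the rail (raised more than 20 mm) or fall from it (z of short_crown in the frame of rail_mid above 0.027 m or z of short_crown in the frame of rail_mid below -0.02 m).
It fails at once if the spare tongs is moved more than 25 mm or tipped (distance of spare_tongs from where it was at the start of the episode above 0.025 m or angle between spare_tongs's own z axis and vertical above 0.4 rad).
It fails at once if the stamp is moved more than 25 mm or tipped (distance of stamp from where it was at the start of the episode above 0.025 m or angle between stamp's own z axis and vertical above 0.4 rad).
It fails at once if the bottle is moved more than 25 mm or tipped (distance of bottle from where it was at the start of the episode above 0.025 m or angle between bottle's own z axis and vertical above 0.4 rad).
It fails at once if the cups is moved more than 25 mm or tipped (distance of cups from where it was at the start of the episode above 0.025 m or angle between cups's own z axis and vertical above 0.4 rad).
It also fails if it takes over 72 s, if anything falls off the work surface, if the arm or the gripper's body presses on something with over 40 N, if the wrist force passes 120 N, or if a joint passes its speed limit or range.

## Robot

A 7-joint arm with a two-finger parallel gripper is mounted at the origin on the work surface. World frame = base frame: x ahead of the robot, y to its left, z up, the work surface at z = 0. Lengths are in m, angles in rad, forces in N, time in s.
With the tool pointing down it reaches from about 0.425 to 0.975 m from the base axis. Payload 16.7 kg.
Tool frame: the origin (TCP) lies midway between the tips of the shut fingers; the grasp point (between the pads) lies bot.grip_depth behind it (bot.grip_depth is the distance from the TCP to the grasp point, in m); z points along the fingers, y is the line along which they close (so a half turn about z gives the same grasp; the last joint's range is limited). The gripper opens to 85 mm and grips with 20 to 120 N. Pads are 22 mm wide; open, the fingers measure 114 mm over their backs; the gripper's body (76 mm by 85 mm) begins 54 mm behind the grasp point. The pads swing forward as they close: fully open they stand 13 mm farther back than shut.
Start: joints at [-1.444, 0.426, 0.074, 1.606, -0.034, 1.111, -0.067], TCP at [0.184, 0.649, 0.231] pointing down, gripper open.
Joint ranges: [-2.85, 2.85], [-0.5, 2.14], [-1.23, 1.37], [0.21, 2.46], [-1.02, 4.16], [0.16, 2.05], [-2.73, 2.73]. Speed limits (rad/s): [1.89, 1.89, 2.39, 2.39, 3.01, 3.01, 3.01].

## Interface

Orientations are given as a unit quaternion [x, y, z, w].
In Python, from station import bot, get_image, calibration, order gives the robot as it stands.
- The arm moves only by the tool step_arm, never from a script. Its argument "increments" is a list of rows, each an object with "grip": the opening, from -1 (shut) to 1 (fully open); "offset": the shift along the tool's x, y, z in m, a list of three; "roll": the turn about the tool's z in rad. A call has 1 to 20 rows; each row is the pose to reach, as a shift and turn from the pose commanded when the call began, along the tool's axes at that moment; what a row does not reach only later rows make up. A row lasts 1/12 s, in which the tool goes at most 41.7 mm and 7.16 degrees, less where a joint would pass 70% of its speed; a pose out of reach is approached as far as the arm can. A call with a gripper value outside its range is refused whole. The fingers move at their own pace and stop on an object; the grip force is fixed at half the most. Time passes only in rows, so rows that repeat a pose let the fingers close. It gives the time, the measured TCP pose, the force, the opening and the grip force at its end, in the units of the state.
- bot.state(): the state, without advancing time (a new reading comes with each control period).
- get_image(name): name is "side" or "top"; returns (picture, depth): 480x640x3 uint8, blue, green, red; 480x640 float32, m along the optical axis (not along the pixel's ray), 0 where there is no reading.
- calibration(name): a dict with "mtx" (3x3 intrinsics, pixels), "R" (3x3) and "t" (3): a world point X has camera coordinates R X + t. Camera axes: x right, y down, z forward; pixel columns grow to the right and rows downward; lengths in m; the calibration is good to about 2 mm. A picture is of the moment at which its call begins. calibration takes no time and is no camera call.
- order.sign_off(): hands the job in; it is judged then, once.
The state is a dict: "clock": time; "qpos": joint angles; "qd": joint speeds; "joint_torque": joint torques, N m; "ee_pos": TCP position; "eef_rot": TCP orientation; "ft_force": force on the tool from outside, world axes, zero at the start; "wrist_torque": the same for the moment, N m; "width": opening from 0.0 (shut) to 1.0 (fully open); "gripper_force": force on a finger pad.
Only numpy, scipy, OpenCV 4.12 (cv2) and the standard library are available. Lean on these libraries where they do the work, as an engineer would, in place of code of your own. Each camera call takes 0.05 s, during which the arm holds its last target. There are 200 camera calls.

## Working session

There is one attempt and no reset: what is moved stays moved. The work goes in short steps, Python scripts to look and compute and a tool call to move; the robot and the scene stay as the last step left them, time stands still between calls to the robot, and variables do not carry over. Pictures are saved under pics/ and viewed, at most 10 in all, crops included, and the job is handed in when it is done.

Besides the shell and the picture viewer there is one more tool, called as name([rows], argument=value, ...), one row to a line, values as JSON. step_arm: Moves the arm, as the interface text tells. Its arguments: {"type":"object","properties":{"increments":{"type":"array"}},"required":["increments"]}

```bash
mkdir -p pics; ls
python3 - <<'E'
from station import bot,get_image,calibration
import cv2,numpy as np
print(bot.state()); print(bot.grip_depth)
for n in("side","top"):
    im,d=get_image(n); cv2.imwrite(f"pics/{n}0.png",im); np.savez(f"{n}0.npz",im=im,d=d)
    c=calibration(n); print(n,c, "campos",-c["R"].T@c["t"], (d>0).mean())
E
```

```text
pics
{'clock': 0.0, 'qpos': array([-1.4444713 ,  0.42674539,  0.07378462,  1.60660899, -0.03409451,
        1.11081475, -0.06710119]), 'qd': array([ 0.00084808, -0.00052003, -0.00060366,  0.00080169, -0.00221976,
        0.00092664, -0.00096394]), 'joint_torque': array([ 1.03572100e-03, -9.49826717e+01,  3.76118660e+00, -4.63517368e+01,
        1.91562600e-02,  1.02352153e-02, -7.24984488e-06]), 'ee_pos': array([0.18370649, 0.64908771, 0.23059881]), 'eef_rot': array([ 1.37460928e-01,  9.90506970e-01, -6.57536038e-04, -5.28117191e-05]), 'ft_force': array([-0.43987661,  0.05011045,  0.23164882]), 'wrist_torque': array([0.00085469, 0.01555709, 0.01937898]), 'gripper_force': 0.0, 'width': 1.0001225661994544}
0.0187
side {'mtx': array([[495.14600717,   0.        , 321.1503534 ],
       [  0.        , 495.14600717, 238.78445676],
       [  0.        ,   0.        ,   1.        ]]), 'R': array([[ 0.97992829, -0.19866728,  0.01648807],
       [-0.12972903, -0.69831203, -0.70393941],
       [ 0.15136354,  0.68767116, -0.71006862]]), 't': array([-0.62503771,  0.15469272,  0.94047708])} campos [ 0.49020633 -0.66288972  0.78700323] 0.996103515625
top {'mtx': array([[572.50488976,   0.        , 317.75885476],
       [  0.        , 572.50488976, 231.56006192],
       [  0.        ,   0.        ,   1.        ]]), 'R': array([[-0.10582028, -0.99438057,  0.00305817],
       [-0.96987839,  0.10253326, -0.22095889],
       [ 0.21940367, -0.02634798, -0.97527833]]), 't': array([0.04222855, 0.65418293, 0.95072446])} campos [ 4.30354095e-01 -3.45825353e-05  1.07163936e+00] 0.9960807291666667
```

View pics/side0.png

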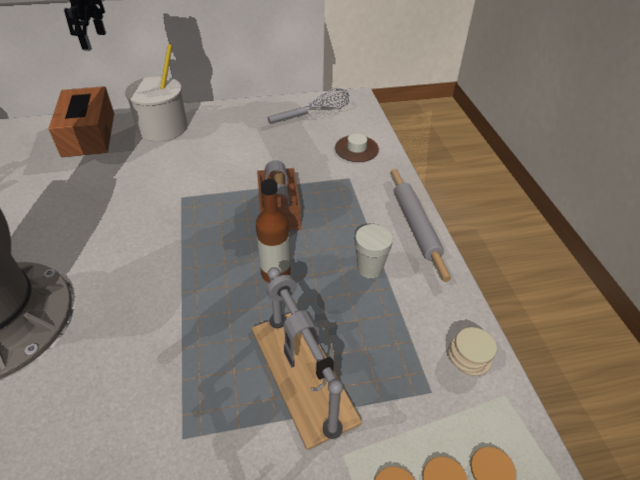

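View pics/top0.png

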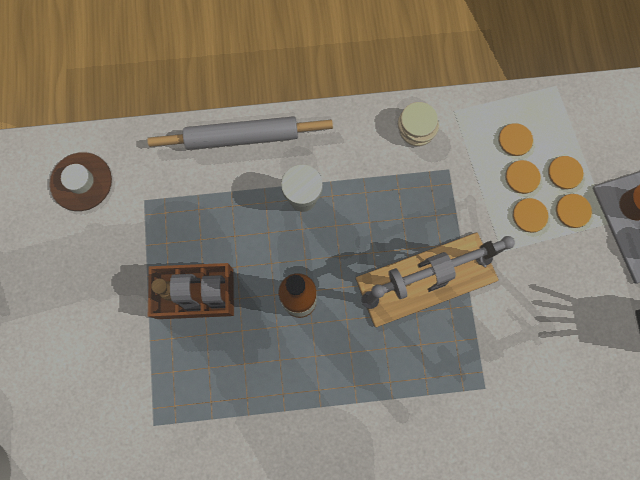

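The top view shows the caddy at (190,290), holding the stamp at (160,287) and two tongs at (180,290) and (212,290). The bottle is at (298,290) and the cups at (302,187). On the rail, the flange is at (398,283), the short tongs at (440,270) and the clamp at (488,252). The side view shows the same rail with the flange end near the bottle, which hides part of the caddy.

```bash
cat > h.py <<'E'
import cv2,numpy as np
from station import bot,get_image,calibration
def cloud(n,d):
    c=calibration(n);K=c["mtx"];v,u=np.mgrid[:480,:640]
    P=np.stack([(u-K[0,2])/K[0,0]*d,(v-K[1,2])/K[1,1]*d,d],-1)
    W=(P-c["t"])@c["R"]; W[d<=0]=np.nan
    return W
def project(n,X):
    c=calibration(n);p=np.asarray(X)@c["R"].T+c["t"];p=p@c["mtx"].T;return p[...,:2]/p[...,2:]
def ray(n,uv,z):
    c=calibration(n);o=-c["R"].T@c["t"];d=c["R"].T@np.linalg.inv(c["mtx"])@np.array([uv[0],uv[1],1.]);return o+d*(z-o[2])/d[2]
E
python3 - <<'E'
from h import *
np.set_printoptions(precision=4,suppress=True)
T=np.load("top0.npz");S=np.load("side0.npz")
W=cloud("top",T["d"]);V=cloud("side",S["d"])
for r in range(255,325,6): print(r,[f"{W[r,c,2]*1000:.0f}" for c in range(144,240,4)])
def st(n,W,im,box,zmin,zmax=9,grey=None):
    u0,v0,u1,v1=box;P=W[v0:v1,u0:u1].reshape(-1,3);C=im[v0:v1,u0:u1].reshape(-1,3).astype(int)
    m=(P[:,2]>zmin)&(P[:,2]<zmax)
    if grey is not None: m&=((C.max(1)-C.min(1)<25)==grey)
    P=P[m]; 
    if len(P)<5: print(n,"none");return
    print(n,len(P),"mean",P.mean(0),"min",np.percentile(P,3,0),"max",np.percentile(P,97,0),"rect",cv2.minAreaRect((P[:,:2]*1000).astype(np.float32)))
st("caddy",W,T["im"],(140,255,245,325),.06,.08,False)
st("stamp",W,T["im"],(148,275,169,300),.085)
st("tA",W,T["im"],(168,268,196,312),.085,9,True)
st("tB",W,T["im"],(198,268,228,312),.085,9,True)
st("bottle",W,T["im"],(275,265,325,325),.2)
st("cups",W,T["im"],(278,160,328,212),.09)
st("rail",W,T["im"],(360,230,520,310),.14)
st("flange",W,T["im"],(388,262,410,302),.161)
st("short",W,T["im"],(425,245,460,295),.156)
st("clamp",W,T["im"],(478,240,500,266),.16)
st("s flange",V,S["im"],(265,270,302,312),.161)
st("s short",V,S["im"],(285,308,320,345),.156)
st("s clamp",V,S["im"],(312,352,336,380),.16)
st("s caddytongs",V,S["im"],(255,150,305,200),.09,9,True)
st("s base",V,S["im"],(250,310,365,450),.008,.02)
st("t base",W,T["im"],(350,225,505,330),.008,.02)
im=T["im"];a=cv2.resize(im[225:335,355:515],None,fx=5,fy=5,interpolation=2)[:290*2]
b=cv2.resize(im[255:330,140:240],(800,600),interpolation=2)
s=cv2.resize(S["im"][150:450,245:385],None,fx=2,fy=2,interpolation=2)
cv2.imwrite("pics/c1.png",np.hstack([cv2.resize(a,(520,290)),s[300:590]])[:, :800]);
A=cv2.resize(a,(520,350));B=cv2.resize(b,(330,250));S2=s[:600]
out=np.zeros((600,800,3),np.uint8);out[:350,:520]=A;out[350:600,:330]=B;out[:,520:800]=S2
cv2.imwrite("pics/c1.png",out)
E
```

```text
255 ['-3', '-0', '3', '1', '-0', '1', '4', '1', '-3', '1', '-2', '-3', '-2', '-3', '-1', '-1', '3', '-1', '2', '0', '-0', '2', '-1', '-2']
261 ['-0', '-2', '2', '3', '2', '-3', '2', '1', '-0', '2', '-1', '-0', '-2', '-3', '3', '-1', '-3', '-0', '2', '-0', '-1', '1', '0', '2']
267 ['2', '1', '69', '70', '67', '69', '69', '68', '70', '69', '71', '68', '68', '66', '65', '62', '63', '59', '55', '53', '52', '65', '0', '1']
273 ['-1', '71', '59', '35', '18', '12', '13', '9', '60', '40', '8', '5', '1', '1', '4', '47', '8', '5', '2', '0', '7', '64', '12', '2']
279 ['-1', '68', '63', '93', '96', '4', '4', '131', '131', '132', '134', '129', '62', '57', '39', '98', '102', '101', '102', '53', '52', '62', '11', '1']
285 ['-2', '69', '92', '97', '98', '95', '72', '132', '134', '134', '136', '134', '4', '2', '5', '105', '102', '105', '105', '3', '3', '64', '12', '-3']
291 ['-3', '67', '58', '92', '92', '90', '63', '136', '133', '134', '132', '129', '4', '4', '5', '105', '100', '102', '101', '5', '4', '61', '15', '-1']
297 ['-0', '70', '57', '33', '5', '38', '37', '128', '123', '126', '127', '124', 
[... 3222 characters left out ...]
853271484375), (23.64579963684082, 11.818699836730957), 15.514762878417969)
s caddytongs 572 mean [0.5647 0.1231 0.1658] min [0.5327 0.005  0.0942] max [0.5961 0.2259 0.2404] rect ((566.382080078125, 124.03862762451172), (245.0706787109375, 48.16876220703125), 83.41128540039062)
s base 5392 mean [ 0.5543 -0.2457  0.0116] min [ 0.4982 -0.3444  0.0089] max [ 0.6238 -0.1178  0.0156] rect ((560.0629272460938, -223.3927001953125), (100.42945098876953, 260.6634521484375), 14.273711204528809)
t base 4618 mean [ 0.5535 -0.2182  0.0112] min [ 0.4955 -0.3373  0.0083] max [ 0.6214 -0.1025  0.0149] rect ((558.6021728515625, -220.75381469726562), (99.8409652709961, 259.2674560546875), 14.362364768981934)
```

View pics/c1.png

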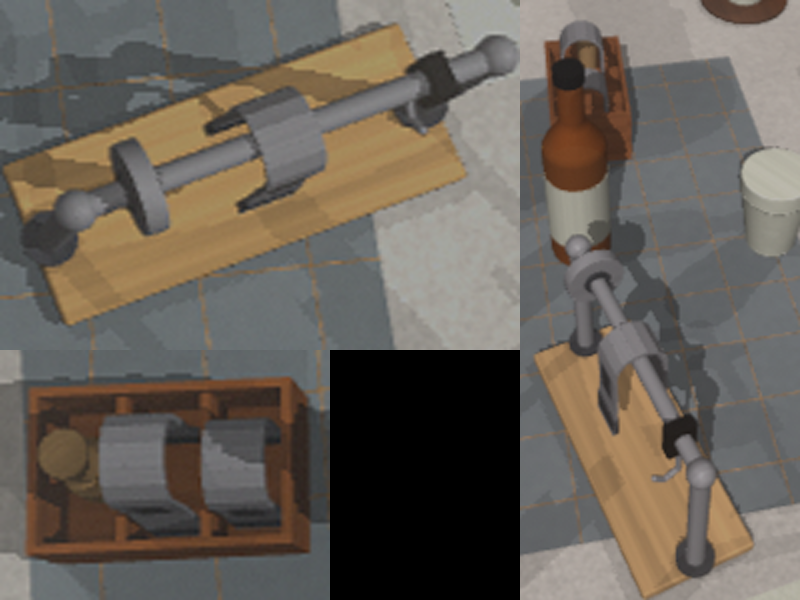

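The crops show the rail with flange (138,185), short tongs (290,140) and clamp (435,80). The long pair, crown about 0.134 m, is in the middle caddy cell, with the spare on one side and the stamp on the other. Next I'll get the rail frame, the position of the short pair and the moves.

```bash
cat >> h.py <<'E'
MID=np.array([.559,-.2225]);YAW=np.radians(14.5)
RX=np.array([np.cos(YAW),np.sin(YAW)]);RY=np.array([-np.sin(YAW),np.cos(YAW)])
def railf(P): return np.stack([(P[...,:2]-MID)@RX,(P[...,:2]-MID)@RY,P[...,2]],-1)
def shift(xy,z,yaw_y):
    "tool-axes offset and roll to bring TCP to xy,z with tool y at world angle yaw_y (deg)"
    from scipy.spatial.transform import Rotation as R
    s=bot.state();M=R.from_quat(s["eef_rot"]).as_matrix()
    a=np.degrees(np.arctan2(M[1,1],M[0,1]));d=(yaw_y-a+90)%180-90
    return M.T@(np.array([*xy,z])-s["ee_pos"]),-np.radians(d),a
def hang(tag):
    for n in("top","side"):
        im,d=get_image(n);np.savez(tag+n,im=im,d=d);Q=railf(cloud(n,d)).reshape(-1,3)
        bar=Q[(np.abs(Q[:,0])<20)&(abs(Q[:,1])<.11)&(abs(Q[:,2]-.15)<.012)]
        k=(np.abs(Q[:,0])>.010)&(np.abs(Q[:,0])<.022)&(Q[:,2]>.125)&(Q[:,2]<.165)&(np.abs(Q[:,1])<.072)
        s=np.sort(Q[k][:,1]);h=np.histogram(s,np.arange(-.07,.075,.004))
        print(n,"s hist",dict(zip((h[1][:-1]*1000).round().astype(int).tolist(),h[0].tolist())),"x",Q[k][:,0].min(),Q[k][:,0].max())
        for nm,lo,hi in(("flange",.07,.095),("clamp",-.095,-.07)):
            m=(np.abs(Q[:,0])<.026)&(Q[:,1]>lo)&(Q[:,1]<hi)&(Q[:,2]>.160)&(Q[:,2]<.18);print(nm,Q[m].mean(0),Q[m].min(0),Q[m].max(0))
        for lo,hi in((-.07,-.02),(.035,.07)):
            m=(np.abs(Q[:,0])<.009)&(Q[:,1]>lo)&(Q[:,1]<hi)&(Q[:,2]>.153);print("bar x",lo,Q[m].mean(0))
E
python3 - <<'E'
from h import *
np.set_printoptions(precision=4,suppress=True)
hang("a")
# long-tongs edges by rays in top view: crown strip
W=cloud("top",np.load("atop.npz")["d"]);P=W[262:312,168:198].reshape(-1,3);P=P[P[:,2]>.118]
r=cv2.minAreaRect((P[:,:2]*1000).astype(np.float32));print("long",P.mean(0),r)
V=cloud("side",np.load("aside.npz")["d"]).reshape(-1,3)
m=(V[:,2]>.125)&(V[:,2]<.14)&(V[:,1]>.18)&(V[:,1]<.24)&(abs(V[:,0]-.573)<.05);print("side long",m.sum(),V[m].mean(0),np.percentile(V[m],[2,98],0))
print(shift((.573,.2105),.25,-4))
E
```

```text
top s hist {-70: 0, -66: 0, -62: 0, -58: 0, -54: 0, -50: 0, -46: 0, -42: 0, -38: 0, -34: 0, -30: 0, -26: 0, -22: 0, -18: 0, -14: 22, -10: 37, -6: 34, -2: 37, 2: 33, 6: 35, 10: 35, 14: 33, 18: 31, 22: 0, 26: 0, 30: 0, 34: 0, 38: 0, 42: 0, 46: 0, 50: 0, 54: 0, 58: 0, 62: 0, 66: 0, 70: 0} x -0.021997498817971615 0.021953852813770436
flange [-0.0007  0.0822  0.169 ] [-0.0226  0.0727  0.16  ] [0.0228 0.0906 0.1757]
clamp [-0.0003 -0.0792  0.1619] [-0.0121 -0.0853  0.16  ] [ 0.0117 -0.073   0.1672]
bar x -0.07 [-0.0001 -0.0449  0.1554]
bar x 0.035 [-0.0002  0.0529  0.1553]
side s hist {-70: 0, -66: 0, -62: 0, -58: 0, -54: 0, -50: 0, -46: 0, -42: 0, -38: 0, -34: 0, -30: 0, -26: 0, -22: 0, -18: 4, -14: 60, -10: 38, -6: 46, -2: 33, 2: 36, 6: 31, 10: 35, 14: 34, 18: 11, 22: 0, 26: 0, 30: 0, 34: 0, 38: 0, 42: 0, 46: 0, 50: 0, 54: 0, 58: 0, 62: 0, 66: 0, 70: 3} x -0.021992185291568298 0.02193690154083188
flange [-0.0012  0.0779  0.1682] [-0.0218  0.0708  0.16  ] [0.023  0.0879 0.1759]
clamp [ 0.0003 -0.0813  0.1621] [-0.0114 -0.0875  0.16  ] [ 0.012  -0.0745  0.1645]
bar x -0.07 [-0.0002 -0.0449  0.1555]
bar x 0.035 [0.0003 0.0519 0.1554]
long [0.5729 0.2107 0.1299] ((574.3651733398438, 210.64617919921875), (32.50486755371094, 44.221317291259766), 85.13523864746094)
side long 175 [0.5759 0.209  0.1323] [[0.5582 0.1926 0.1253]
 [0.5941 0.2273 0.1371]]
(array([-0.494 , -0.3162, -0.0189]), np.float64(1.3647762203618379), np.float64(74.19591740654971))
```

step_arm([
  {"grip":1,"offset":[-0.04,-0.025,0.0],"roll":0.11},
  {"grip":1,"offset":[-0.08,-0.05,0.0],"roll":0.22},
  {"grip":1,"offset":[-0.11,-0.07,0.0],"roll":0.33},
  {"grip":1,"offset":[-0.14,-0.09,0.005],"roll":0.44},
  {"grip":1,"offset":[-0.17,-0.11,0.005],"roll":0.55},
  {"grip":1,"offset":[-0.2,-0.128,0.01],"roll":0.65},
  {"grip":1,"offset":[-0.23,-0.147,0.01],"roll":0.75},
  {"grip":1,"offset":[-0.26,-0.166,0.01],"roll":0.85},
  {"grip":1,"offset":[-0.29,-0.185,0.02],"roll":0.95},
  {"grip":1,"offset":[-0.32,-0.204,0.02],"roll":1.05},
  {"grip":1,"offset":[-0.35,-0.224,0.02],"roll":1.15},
  {"grip":1,"offset":[-0.38,-0.243,0.03],"roll":1.25},
  {"grip":1,"offset":[-0.41,-0.262,0.03],"roll":1.3},
  {"grip":1,"offset":[-0.44,-0.281,0.03],"roll":1.37},
  {"grip":1,"offset":[-0.47,-0.3,0.03],"roll":1.37},
  {"grip":1,"offset":[-0.495,-0.316,0.03],"roll":1.37},
  {"grip":1,"offset":[-0.495,-0.316,0.03],"roll":1.37},
  {"grip":1,"offset":[-0.495,-0.316,0.03],"roll":1.37},
  {"grip":1,"offset":[-0.495,-0.316,0.03],"roll":1.37},
])

```text
clock: 1.78
ee_pos: [0.5737, 0.2109, 0.201]
eef_rot: [0.733, 0.68, -0.0, -0.0]
ft_force: [-0.7, -0.2, -0.1]
width: 0.998
gripper_force: 0.0
```

```bash
python3 -c "
from h import *
print(bot.state(),shift((.574,.210),.086,-4.5))"
```

```text
{'clock': 1.7833, 'qpos': array([-0.85962367,  0.38517746,  0.51830019,  1.80769629, -0.22227575,
        1.00720802, -0.32813947]), 'qd': array([-0.02158185, -0.00689357, -0.01327674,  0.00255322,  0.00146859,
       -0.00134548,  0.00013448]), 'joint_torque': array([ 2.79196344e+00, -7.81071353e+01,  1.27337703e+01, -4.29120970e+01,
        1.59386876e-01, -3.12248385e-02,  1.00959842e-01]), 'ee_pos': array([0.57367976, 0.21089771, 0.2010368 ]), 'eef_rot': array([ 7.33117531e-01,  6.80101889e-01, -2.42032165e-04, -2.15915707e-04]), 'ft_force': array([-0.71609032, -0.16278776, -0.06225454]), 'wrist_torque': array([ 0.04259763,  0.02985249, -0.02285347]), 'gripper_force': 0.0, 'width': 0.9983001088604391} (array([-0.00086415,  0.00046089,  0.11503658]), np.float64(0.0035467806877383973), np.float64(-4.296784435734086))
```

step_arm([
  {"grip":1,"offset":[0,0,0.03],"roll":0},
  {"grip":1,"offset":[0,0,0.055],"roll":0},
  {"grip":1,"offset":[0,0,0.08],"roll":0},
  {"grip":1,"offset":[0,0,0.1],"roll":0},
  {"grip":1,"offset":[0,0,0.115],"roll":0},
  {"grip":1,"offset":[0,0,0.115],"roll":0},
  {"grip":-1,"offset":[0,0,0.115],"roll":0},
  {"grip":-1,"offset":[0,0,0.115],"roll":0},
  {"grip":-1,"offset":[0,0,0.115],"roll":0},
  {"grip":-1,"offset":[0,0,0.115],"roll":0},
  {"grip":-1,"offset":[0,0,0.115],"roll":0},
  {"grip":-1,"offset":[0,0,0.115],"roll":0},
  {"grip":-1,"offset":[0,0,0.115],"roll":0},
  {"grip":-1,"offset":[0,0,0.115],"roll":0},
])

```text
clock: 2.95
ee_pos: [0.5746, 0.2112, 0.0878]
eef_rot: [0.733, 0.68, 0.001, 0.0]
ft_force: [-1.7, 0.2, 7.8]
width: 0.529
gripper_force: 60.7
```

step_arm([
  {"grip":-1,"offset":[0,0,-0.015],"roll":0},
  {"grip":-1,"offset":[0,0,-0.035],"roll":0},
  {"grip":-1,"offset":[0,0,-0.06],"roll":0},
  {"grip":-1,"offset":[0,0,-0.085],"roll":0},
  {"grip":-1,"offset":[0,0,-0.11],"roll":0},
  {"grip":-1,"offset":[0,0,-0.135],"roll":0},
  {"grip":-1,"offset":[0,0,-0.16],"roll":0},
  {"grip":-1,"offset":[0,0,-0.185],"roll":0},
  {"grip":-1,"offset":[0,0,-0.21],"roll":0},
  {"grip":-1,"offset":[0,0,-0.225],"roll":0},
  {"grip":-1,"offset":[0,0,-0.225],"roll":0},
])

```text
clock: 3.87
ee_pos: [0.5753, 0.2108, 0.3155]
eef_rot: [0.733, 0.68, 0.003, 0.0]
ft_force: [0.9, -0.1, -1.8]
width: 0.529
gripper_force: 62.1
```

Run:
```python
from h import *
np.set_printoptions(precision=4,suppress=True)
s=bot.state();print(s["ee_pos"],s["ft_force"],s["width"],s["qpos"])
print(shift((.65,.19),.31,-4.5)[0],shift((.65,-.02),.31,5)[:2],shift(MID+.049*RY,.31,14.5)[:2],MID+.049*RY)
for n in("side","top"):
    im,d=get_image(n);cv2.imwrite(f"pics/{n}1.png",im)
    p=s["ee_pos"];u=project(n,p).astype(int);print(n,u)
    Q=cloud(n,d).reshape(-1,3);m=(np.abs(Q[:,:2]-p[:2])<[.045,.02]).all(1)&(Q[:,2]>p[2]-.12)&(Q[:,2]<p[2]+.06);print(m.sum(),Q[m].min(0),Q[m].max(0))
    if n=="side": cv2.imwrite("pics/s1c.png",cv2.resize(im[max(0,u[1]-110):u[1]+110,u[0]-120:u[0]+120],None,fx=2.5,fy=2.5))
```

```text
[0.5753 0.2108 0.3155] [ 0.9323 -0.0632 -1.7685] 0.5287321895226376 [-0.8987  0.2823  0.5575  1.678  -0.159   1.2207 -0.3804]
[-0.0151  0.0761  0.0058] (array([-0.2245,  0.0919,  0.0051]), np.float64(-0.1625834606153945)) (array([-0.3869,  0.0006,  0.0041]), np.float64(-0.3283897395548558)) [ 0.5467 -0.1751]
side [269  87]
1006 [0.5303 0.1909 0.2325] [0.6202 0.2277 0.3754]
top [147 267]
1100 [0.5303 0.1925 0.228 ] [0.6199 0.2274 0.3755]
```

View pics/s1c.png

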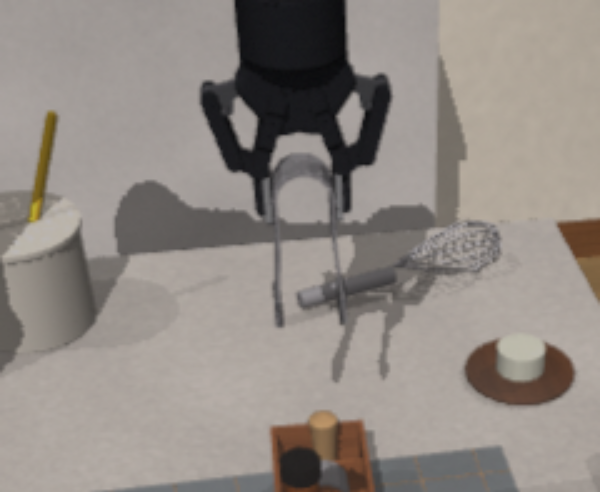

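The tongs are held straight in the gripper, with the crown at crop (302,160) and the tips at (280,320) and (343,318). Next I'll carry them round the bottle to a point above the gap.

step_arm([
  {"grip":-1,"offset":[-0.005,0.025,0.0],"roll":0},
  {"grip":-1,"offset":[-0.012,0.055,0.0],"roll":0},
  {"grip":-1,"offset":[-0.03,0.077,0.0],"roll":0},
  {"grip":-1,"offset":[-0.06,0.08,0.0],"roll":0},
  {"grip":-1,"offset":[-0.09,0.082,0.0],"roll":-0.04},
  {"grip":-1,"offset":[-0.12,0.085,0.0],"roll":-0.08},
  {"grip":-1,"offset":[-0.15,0.087,0.0],"roll":-0.12},
  {"grip":-1,"offset":[-0.18,0.089,0.0],"roll":-0.16},
  {"grip":-1,"offset":[-0.205,0.091,0.0],"roll":-0.2},
  {"grip":-1,"offset":[-0.23,0.092,0.0],"roll":-0.24},
  {"grip":-1,"offset":[-0.255,0.08,0.0],"roll":-0.28},
  {"grip":-1,"offset":[-0.28,0.065,0.0],"roll":-0.32},
  {"grip":-1,"offset":[-0.305,0.05,0.0],"roll":-0.33},
  {"grip":-1,"offset":[-0.33,0.035,0.0],"roll":-0.33},
  {"grip":-1,"offset":[-0.355,0.02,0.0],"roll":-0.33},
  {"grip":-1,"offset":[-0.375,0.008,0.0],"roll":-0.33},
  {"grip":-1,"offset":[-0.387,0.0,0.0],"roll":-0.33},
  {"grip":-1,"offset":[-0.387,0.0,0.0],"roll":-0.33},
  {"grip":-1,"offset":[-0.387,0.0,0.0],"roll":-0.33},
  {"grip":-1,"offset":[-0.387,0.0,0.0],"roll":-0.33},
])

```text
clock: 5.63
ee_pos: [0.5455, -0.1741, 0.3108]
eef_rot: [0.611, 0.792, -0.0, -0.0]
ft_force: [-0.6, 1.2, -1.7]
width: 0.53
gripper_force: 62.5
```

```bash
cat > held.py <<'E'
from h import *
np.set_printoptions(precision=4,suppress=True)
s=bot.state();p=s["ee_pos"];print(p,s["qd"].max(),s["ft_force"],"rail frame",railf(p))
print(shift(MID+.049*RY,.24,14.5)[:2])
for n in("side","top"):
    im,d=get_image(n);Q=railf(cloud(n,d)).reshape(-1,3);r=railf(p)
    m=(np.abs(Q[:,:2]-r[:2])<[.036,.035]).all(1)&(Q[:,2]>p[2]-.1)&(Q[:,2]<p[2]-.012);B=Q[m]
    if len(B)==0: print(n,'none');continue
    print(n,m.sum(),"min",B.min(0),"max",B.max(0))
    for lo in np.arange(-.09,-.012,.02):
        C=B[(B[:,2]>p[2]+lo)&(B[:,2]<p[2]+lo+.02)]
        if len(C): print(lo,len(C),C.min(0)[:2],C.max(0)[:2],"s med",np.median(C[:,1]))
E
python3 held.py
```

```text
[ 0.5455 -0.1741  0.3108] 0.0045297796962953975 [-0.558   1.2404 -1.6718] rail frame [-0.0009  0.0502  0.3108]
(array([-0.0012,  0.001 ,  0.0708]), np.float64(0.0031811831348034785))
side 743 min [-0.0296  0.0313  0.2265] max [0.0289 0.0672 0.2988]
-0.09 134 [-0.0296  0.0317] [0.0289 0.0641] s med 0.04220680131531511
-0.06999999999999999 229 [-0.0291  0.0316] [0.0284 0.0654] s med 0.04430631058207294
-0.04999999999999999 205 [-0.0265  0.0313] [0.026  0.0672] s med 0.04552914145569266
-0.029999999999999985 175 [-0.0244  0.032 ] [0.0247 0.0657] s med 0.04549031675527449
top 176 min [-0.0296  0.0379  0.2249] max [0.0279 0.0668 0.2987]
-0.09 43 [-0.0296  0.0379] [0.027  0.0666] s med 0.06169987826563004
-0.06999999999999999 76 [-0.0291  0.0406] [0.0279 0.0668] s med 0.05984797474309007
-0.04999999999999999 31 [-0.0264  0.0502] [0.0243 0.0664] s med 0.06473379159901921
-0.029999999999999985 26 [-0.0246  0.0541] [0.0228 0.0668] s med 0.06526337301611823
```

step_arm([
  {"grip":-1,"offset":[-0.001,0.001,0.025],"roll":0},
  {"grip":-1,"offset":[-0.001,0.001,0.05],"roll":0},
  {"grip":-1,"offset":[-0.001,0.001,0.07],"roll":0},
  {"grip":-1,"offset":[-0.001,0.001,0.085],"roll":0},
  {"grip":-1,"offset":[-0.001,0.001,0.1],"roll":0},
  {"grip":-1,"offset":[-0.001,0.001,0.115],"roll":0},
  {"grip":-1,"offset":[-0.001,0.001,0.13],"roll":0},
  {"grip":-1,"offset":[-0.001,0.001,0.14],"roll":0},
  {"grip":-1,"offset":[-0.001,0.001,0.15],"roll":0},
  {"grip":-1,"offset":[-0.001,0.001,0.15],"roll":0},
])

```text
clock: 6.57
ee_pos: [0.5457, -0.1754, 0.1595]
eef_rot: [0.611, 0.791, -0.001, -0.001]
ft_force: [-0.7, 0.1, -2.7]
width: 0.53
gripper_force: 62.4
```

Run:
```python
from h import *
s=bot.state();print(s["ee_pos"],s["ft_force"],railf(s["ee_pos"]))
im,d=get_image("side");cv2.imwrite("pics/s2.png",cv2.resize(im[210:450,200:400],None,fx=2.5,fy=2.5))
```

```text
[ 0.54569011 -0.17535541  0.15953416] [-0.70487584  0.14461414 -2.69524753] [-0.00108188  0.04897545  0.15953416]
```

View pics/s2.png

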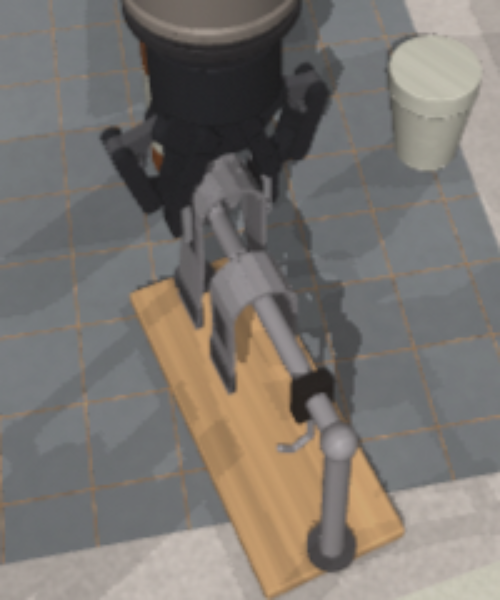

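The long pair straddles the bar with its crown at about (230,180), clear of the short pair at (255,275). Now I'll lower it to just above contact.

step_arm([
  {"grip":-1,"offset":[0,0,0.012],"roll":0},
  {"grip":-1,"offset":[0,0,0.024],"roll":0},
  {"grip":-1,"offset":[0,0,0.034],"roll":0},
  {"grip":-1,"offset":[0,0,0.04],"roll":0},
  {"grip":-1,"offset":[0,0,0.043],"roll":0},
  {"grip":-1,"offset":[0,0,0.045],"roll":0},
  {"grip":-1,"offset":[0,0,0.045],"roll":0},
])

```text
clock: 7.2
ee_pos: [0.5462, -0.1762, 0.116]
eef_rot: [0.612, 0.791, -0.0, -0.0]
ft_force: [-0.1, 0.9, -1.9]
width: 0.529
gripper_force: 62.5
```

step_arm([
  {"grip":-1,"offset":[0,0,0.002],"roll":0},
  {"grip":-1,"offset":[0,0,0.003],"roll":0},
  {"grip":-1,"offset":[0,0,0.003],"roll":0},
])

```text
clock: 7.45
ee_pos: [0.5463, -0.176, 0.1134]
eef_rot: [0.611, 0.791, 0.0, 0.0]
ft_force: [0.4, -0.1, -1.0]
width: 0.529
gripper_force: 62.5
```

step_arm([
  {"grip":0.4,"offset":[0,0,0.001],"roll":0},
  {"grip":0.6,"offset":[0,0,0.001],"roll":0},
  {"grip":1,"offset":[0,0,0.001],"roll":0},
  {"grip":1,"offset":[0,0,0.001],"roll":0},
  {"grip":1,"offset":[0,0,0.001],"roll":0},
  {"grip":1,"offset":[0,0,0.001],"roll":0},
  {"grip":1,"offset":[0,0,0.001],"roll":0},
  {"grip":1,"offset":[0,0,-0.02],"roll":0},
  {"grip":1,"offset":[0,0,-0.04],"roll":0},
  {"grip":1,"offset":[0,0,-0.065],"roll":0},
  {"grip":1,"offset":[0,0,-0.09],"roll":0},
  {"grip":1,"offset":[0,0,-0.11],"roll":0},
  {"grip":1,"offset":[0,0,-0.12],"roll":0},
  {"grip":1,"offset":[0,0,-0.12],"roll":0},
])

```text
clock: 8.62
ee_pos: [0.5472, -0.1763, 0.2353]
eef_rot: [0.611, 0.791, 0.001, 0.001]
ft_force: [-0.4, -0.2, 0.1]
width: 1.006
gripper_force: 0.0
```

Run:
```python
from h import *
np.set_printoptions(precision=4,suppress=True)
s=bot.state();print(s["ee_pos"],s["ft_force"],railf(s["ee_pos"]))
hang("b")
print(shift(MID+.003*RY,.20,14.5))
im=np.load("bside.npz")["im"];cv2.imwrite("pics/s3.png",cv2.resize(im[210:450,200:400],None,fx=2.5,fy=2.5))
```

```text
[ 0.5472 -0.1763  0.2353] [-0.4182 -0.2465  0.1176] [0.0001 0.0477 0.2353]
top s hist {-70: 0, -66: 0, -62: 0, -58: 0, -54: 0, -50: 0, -46: 0, -42: 0, -38: 0, -34: 0, -30: 0, -26: 0, -22: 0, -18: 0, -14: 0, -10: 0, -6: 0, -2: 0, 2: 0, 6: 0, 10: 0, 14: 0, 18: 0, 22: 0, 26: 0, 30: 0, 34: 1, 38: 8, 42: 14, 46: 16, 50: 17, 54: 25, 58: 35, 62: 34, 66: 0, 70: 0} x -0.02199519940495042 0.021834983769180683
flange [-0.0003  0.0822  0.1691] [-0.0212  0.0725  0.16  ] [0.0223 0.0929 0.1769]h.py:29: RuntimeWarning: Mean of empty slice.
  m=(np.abs(Q[:,0])<.026)&(Q[:,1]>lo)&(Q[:,1]<hi)&(Q[:,2]>.160)&(Q[:,2]<.18);print(nm,Q[m].mean(0),Q[m].min(0),Q[m].max(0))
  ret = um.true_divide(
Traceback (most recent call last):
  File "h.py", line 29, in hang
    m=(np.abs(Q[:,0])<.026)&(Q[:,1]>lo)&(Q[:,1]<hi)&(Q[:,2]>.160)&(Q[:,2]<.18);print(nm,Q[m].mean(0),Q[m].min(0),Q[m].max(0))
                                                                                                     ~~~~~~~~^^^
ValueError: zero-size array to reduction operation minimum which has no identity
```

Run:
```python
from h import *
np.set_printoptions(precision=4,suppress=True)
im,d=get_image("side");Q=railf(cloud("side",d)).reshape(-1,3)
k=(np.abs(Q[:,0])>.010)&(np.abs(Q[:,0])<.022)&(Q[:,2]>.125)&(Q[:,2]<.165)&(np.abs(Q[:,1])<.072)
h=np.histogram(Q[k][:,1],np.arange(-.03,.075,.004));print(dict(zip((h[1][:-1]*1000).round().astype(int).tolist(),h[0].tolist())))
print(shift(MID+.004*RY,.235,14.5),shift(MID+.004*RY,.1135,14.5)[0])
cv2.imwrite("pics/s3.png",cv2.resize(im[210:450,200:400],None,fx=2.5,fy=2.5))
```

```text
{-30: 0, -26: 0, -22: 0, -18: 3, -14: 66, -10: 45, -6: 41, -2: 37, 2: 39, 6: 31, 10: 33, 14: 34, 18: 11, 22: 0, 26: 0, 30: 53, 34: 37, 38: 38, 42: 33, 46: 32, 50: 26, 54: 28, 58: 34, 62: 9, 66: 0, 70: 2}
(array([-0.0445,  0.0007, -0.0022]), np.float64(0.0021766336845496052), np.float64(14.624711923670699)) [-0.0445  0.0007  0.1193]
```

View pics/s3.png

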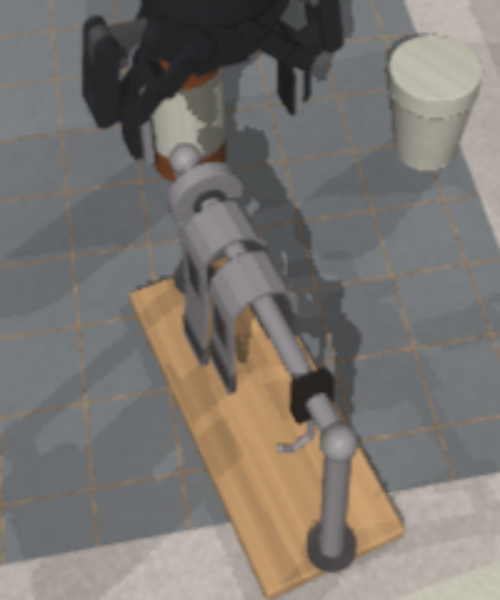

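Both pairs hang, long at about (220,225) and short at (255,280), with a small gap between them and another to the flange at (205,185). Next I'll straddle the short pair and grip it.

step_arm([
  {"grip":1,"offset":[-0.025,0,0],"roll":0},
  {"grip":1,"offset":[-0.0445,0,0],"roll":0},
  {"grip":1,"offset":[-0.0445,0,0.01],"roll":0},
  {"grip":1,"offset":[-0.0445,0,0.035],"roll":0},
  {"grip":1,"offset":[-0.0445,0,0.06],"roll":0},
  {"grip":1,"offset":[-0.0445,0,0.085],"roll":0},
  {"grip":1,"offset":[-0.0445,0,0.105],"roll":0},
  {"grip":1,"offset":[-0.0445,0,0.119],"roll":0},
  {"grip":1,"offset":[-0.0445,0,0.119],"roll":0},
  {"grip":1,"offset":[-0.0445,0,0.119],"roll":0},
])

```text
clock: 9.55
ee_pos: [0.5564, -0.219, 0.113]
eef_rot: [0.612, 0.791, -0.001, -0.001]
ft_force: [-0.7, -0.4, -0.1]
width: 1.002
gripper_force: 0.0
```

step_arm([
  {"grip":0.5,"offset":[0,0,0],"roll":0},
  {"grip":0.3,"offset":[0,0,0],"roll":0},
  {"grip":0.15,"offset":[0,0,0],"roll":0},
  {"grip":0,"offset":[0,0,0],"roll":0},
  {"grip":-0.2,"offset":[0,0,0],"roll":0},
  {"grip":-1,"offset":[0,0,0],"roll":0},
  {"grip":-1,"offset":[0,0,0],"roll":0},
  {"grip":-1,"offset":[0,0,0],"roll":0},
  {"grip":-1,"offset":[0,0,0],"roll":0},
])

```text
clock: 10.3
ee_pos: [0.558, -0.2191, 0.1154]
eef_rot: [0.611, 0.791, 0.001, 0.001]
ft_force: [-1.0, 0.8, 7.0]
width: 0.528
gripper_force: 60.2
```

step_arm([
  {"grip":-1,"offset":[0.002,0,-0.001],"roll":0},
  {"grip":-1,"offset":[0.004,0,-0.001],"roll":0},
  {"grip":-1,"offset":[0.006,0,-0.001],"roll":0},
  {"grip":-1,"offset":[0.008,0,-0.001],"roll":0},
  {"grip":-1,"offset":[0.01,0,-0.001],"roll":0},
  {"grip":-1,"offset":[0.012,0,-0.001],"roll":0},
  {"grip":-1,"offset":[0.014,0,-0.001],"roll":0},
  {"grip":-1,"offset":[0.016,0,-0.001],"roll":0},
  {"grip":-1,"offset":[0.018,0,-0.001],"roll":0},
  {"grip":-1,"offset":[0.018,0,-0.001],"roll":0},
])

```text
clock: 11.13
ee_pos: [0.5529, -0.2014, 0.1154]
eef_rot: [0.611, 0.791, 0.0, 0.0]
ft_force: [1.0, 0.0, 3.0]
width: 0.525
gripper_force: 61.8
```

step_arm([
  {"grip":-1,"offset":[0.001,0,0],"roll":0},
  {"grip":-1,"offset":[0.002,0,0],"roll":0},
  {"grip":-1,"offset":[0.003,0,0],"roll":0},
  {"grip":-1,"offset":[0.004,0,0],"roll":0},
  {"grip":-1,"offset":[0.005,0,0],"roll":0},
  {"grip":-1,"offset":[0.005,0,0],"roll":0},
])

```text
clock: 11.63
ee_pos: [0.5521, -0.199, 0.1155]
eef_rot: [0.612, 0.791, -0.001, 0.002]
ft_force: [5.6, -14.2, -5.1]
width: 0.525
gripper_force: 62.5
```

Run:
```python
from h import *
np.set_printoptions(precision=4,suppress=True)
s=bot.state();print(s["ee_pos"],s["ft_force"],railf(s["ee_pos"]))
im,d=get_image("side");Q=railf(cloud("side",d)).reshape(-1,3)
k=(np.abs(Q[:,0])>.010)&(np.abs(Q[:,0])<.022)&(Q[:,2]>.125)&(Q[:,2]<.165)&(np.abs(Q[:,1])<.08)
h=np.histogram(Q[k][:,1],np.arange(-.03,.082,.004));print(dict(zip((h[1][:-1]*1000).round().astype(int).tolist(),h[0].tolist())))
```

```text
[ 0.5521 -0.199   0.1155] [  5.6309 -14.2326  -5.1075] [-0.0008  0.0245  0.1155]
{-30: 0, -26: 0, -22: 0, -18: 0, -14: 0, -10: 0, -6: 0, -2: 0, 2: 0, 6: 59, 10: 41, 14: 34, 18: 34, 22: 26, 26: 10, 30: 12, 34: 9, 38: 6, 42: 0, 46: 0, 50: 0, 54: 0, 58: 0, 62: 0, 66: 2, 70: 2, 74: 0}
```

step_arm([
  {"grip":-1,"offset":[0.001,0,0],"roll":0},
  {"grip":-1,"offset":[0.002,0,0],"roll":0},
  {"grip":-1,"offset":[0.002,0,0],"roll":0},
])

```text
clock: 11.93
ee_pos: [0.552, -0.1988, 0.1157]
eef_rot: [0.613, 0.79, -0.001, 0.003]
ft_force: [10.2, -23.6, -10.5]
width: 0.524
gripper_force: 63.3
```

step_arm([
  {"grip":-1,"offset":[-0.002,0,0],"roll":0},
  {"grip":-1,"offset":[-0.004,0,0],"roll":0},
  {"grip":-1,"offset":[-0.004,0,0.001],"roll":0},
  {"grip":0.4,"offset":[-0.004,0,0.001],"roll":0},
  {"grip":0.6,"offset":[-0.004,0,0.001],"roll":0},
  {"grip":1,"offset":[-0.004,0,0.001],"roll":0},
  {"grip":1,"offset":[-0.004,0,0.001],"roll":0},
  {"grip":1,"offset":[-0.004,0,0.001],"roll":0},
  {"grip":1,"offset":[-0.004,0,0.001],"roll":0},
  {"grip":1,"offset":[-0.004,0,-0.02],"roll":0},
  {"grip":1,"offset":[-0.004,0,-0.045],"roll":0},
  {"grip":1,"offset":[-0.004,0,-0.075],"roll":0},
  {"grip":1,"offset":[-0.004,0,-0.105],"roll":0},
  {"grip":1,"offset":[-0.004,0,-0.14],"roll":0},
  {"grip":1,"offset":[-0.004,0,-0.18],"roll":0},
  {"grip":1,"offset":[-0.004,0,-0.22],"roll":0},
  {"grip":1,"offset":[-0.004,0,-0.24],"roll":0},
])

```text
clock: 13.35
ee_pos: [0.5528, -0.1995, 0.36]
eef_rot: [0.612, 0.791, 0.001, 0.002]
ft_force: [0.2, -0.5, -0.4]
width: 0.999
gripper_force: 0.0
```

Run:
```python
from h import *
np.set_printoptions(precision=4,suppress=True)
s=bot.state();print(s["ee_pos"],s["ft_force"])
for n in("side","top"):
    im,d=get_image(n);Q=railf(cloud(n,d)).reshape(-1,3)
    if n=="side": cv2.imwrite("pics/s4.png",cv2.resize(im[250:400,230:350],None,fx=4,fy=4,interpolation=2))
    k=(np.abs(Q[:,0])>.010)&(np.abs(Q[:,0])<.022)&(Q[:,2]>.125)&(Q[:,2]<.165)&(np.abs(Q[:,1])<.085)
    h=np.histogram(Q[k][:,1],np.arange(-.03,.086,.002));print(n,dict(zip((h[1][:-1]*1000).round().astype(int).tolist(),h[0].tolist())))
    k=(np.abs(Q[:,0])<.02)&(Q[:,2]>.161)&(Q[:,2]<.18)&(abs(Q[:,1])<.1);h=np.histogram(Q[k][:,1],np.arange(.06,.1,.002));print("hi",h[0])
```

```text
[ 0.5528 -0.1995  0.36  ] [ 0.2342 -0.5034 -0.3738]
side {-30: 0, -28: 0, -26: 0, -24: 0, -22: 0, -20: 0, -18: 0, -16: 0, -14: 0, -12: 0, -10: 0, -8: 0, -6: 0, -4: 0, -2: 0, 0: 0, 2: 0, 4: 0, 6: 35, 8: 28, 10: 19, 12: 20, 14: 18, 16: 16, 18: 22, 20: 14, 22: 13, 24: 18, 26: 22, 28: 17, 30: 13, 32: 14, 34: 23, 36: 14, 38: 14, 40: 18, 42: 17, 44: 11, 46: 20, 48: 16, 50: 10, 52: 19, 54: 13, 56: 17, 58: 16, 60: 17, 62: 17, 64: 13, 66: 16, 68: 14, 70: 10, 72: 21, 74: 68, 76: 9, 78: 8, 80: 0, 82: 3}
hi [ 2  0  1  0  1  2 23 84 25 26 24 25 18  6  0  0  0  0  0  0]
top {-30: 0, -28: 0, -26: 0, -24: 0, -22: 0, -20: 0, -18: 0, -16: 0, -14: 0, -12: 0, -10: 0, -8: 0, -6: 0, -4: 0, -2: 0, 0: 0, 2: 0, 4: 0, 6: 0, 8: 19, 10: 16, 12: 20, 14: 15, 16: 18, 18: 20, 20: 18, 22: 15, 24: 18, 26: 20, 28: 15, 30: 20, 32: 17, 34: 17, 36: 18, 38: 20, 40: 17, 42: 16, 44: 18, 46: 18, 48: 16, 50: 19, 52: 17, 54: 18, 56: 19, 58: 18, 60: 16, 62: 19, 64: 19, 66: 19, 68: 16, 70: 20, 72: 3, 74: 0, 76: 5, 78: 6, 80: 4, 82: 4}
hi [ 0  0  3  1  0  1  1  9 35 30 29 30 31 46  0  0  0  0  0  0]
```

View pics/s4.png

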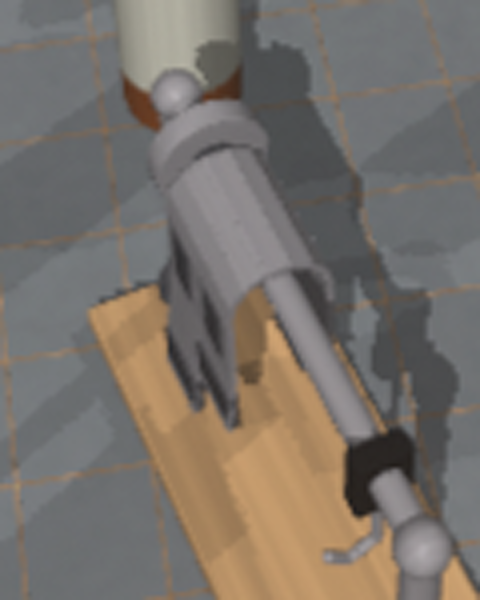

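The picture shows both pairs flush, crowns running on continuously from (215,190) to (270,255), the long pair against the flange at (210,140). The depth agrees: 64 mm of unbroken strip ending at the flange.

```bash
python3 -c "
from station import order
print(order.sign_off())"
```

```text
the job is handed in; nothing more can be done
None
```

The job is handed in at about 13.5 s on the robot's clock: the long tongs hang against the flange and the short pair was slid up against them without being lifted off the bar, but no verdict came back.

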